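# Load grinding discs into the indexing cassette

### The job

Put the two grinding discs away in the cassette behind the wooden deck: slide the red-centred disc into the top (red) slot and the blue-centred disc into the bottom (blue) slot, each flat and fully home against the back of its slot, leaving the yellow slot empty. Raise or lower the cassette by its black knob until the wanted slot meets the deck, and leave the tin and the tape measure standing where they are on the deck.

Things in the scene. Friction and masses are not known exactly. Their poses are not given: they have to be found in the camera images.
- station: fixed loading station: plywood deck, top 72 mm above the worktop, cassette behind its far edge. Origin on the worktop below the middle of the deck's far edge; x points from deck into cassette (the loading direction), y left, z up. The deck spans x -240 to 0, y -170 to +170 mm, 12 mm thick; a finger notch goes through it at x -60 to 0, y -28 to +28 mm. Turned up to 0.25 rad.
- deck_mouth (a point): middle of the deck's far edge at the height of the deck top, axes as the station's. On either side a flared aluminium guide, 8 mm thick and 14 mm high, fixed on the deck, runs from about (-48, +-69) to (-4, +-51) mm and steers a disc into the cassette.
- cassette (a joint): height of the aluminium cassette, 0 (lowest) to 0.064 m. It stays where left: about 14 N lifts it, 4 N pushes it down. Red (top) slot floor is level with the deck top at 0.010, yellow (middle) at 0.035, blue (bottom) at 0.060; a disc goes in when the floor is 0 to 8 mm below the deck top (best 3 mm: red 0.007, blue 0.057).
- knob_grip (a point): on the axis of the black knob on the cassette (27 mm diameter, 45 mm high), 25 mm above the cassette's top plate, 20 mm below the knob's top; moves with the cassette, 54 mm beyond the deck's far edge. The cassette is 112 mm wide, its open front 12 mm beyond the deck edge; three slots 18 mm high, 100 mm wide, pitch 25 mm, shelves 7 mm, marked by coloured tabs.
- slot_red_home (a point): where the centre of the red disc lies when it is home in the top slot, touching the back stop (moves with the cassette; axes as the station's). 51 mm beyond the deck's far edge. A disc at home sticks out of the cassette by 6 mm and clears the deck by 6 mm, so the cassette can then move freely.
- slot_blue_home (a point): where the centre of the blue disc lies when it is home in the bottom slot (moves with the cassette; axes as the station's)
- red_disc_centre (a point): centre (half-way up) of the flat grey grinding disc with the red middle, 90 mm diameter, 8 mm thick, 130 g, solid (its bore is only a mark), lying on the deck; too wide to grasp, made to be pushed
- blue_disc_centre (a point): centre (half-way up) of the same disc with the blue middle
- red_disc: the red-centred disc itself; origin at the centre of its underside
- blue_disc: the blue-centred disc itself; origin at the centre of its underside
- tin_centre (a point): bystander: middle of a grey open tin, 74 mm diameter, 91 mm high, standing on a far corner of the deck beside the mouth
- measure_centre (a point): bystander: middle of a yellow tape measure, 34 x 68 x 58 mm, standing on the other far corner of the deck
Not all that is in view belongs to the job. What is shaped like the red_disc but pink or purple is not meant.

How it is judged:
By the outcome, as a careful person would: the job done as asked, in the order asked, and still so for the second after the job is handed in, with the robot touching nothing.
It also fails if it takes over 72 s, if anything falls off the work surface, if the arm or the gripper's body presses on something with over 40 N, if the wrist force passes 120 N, or if a joint passes its speed limit or range.

### The arm

A 6-joint arm with a two-finger parallel gripper is mounted at the origin on a cart in front of the work surface, level with it; the furniture and walls round the work are solid. World frame = base frame: x ahead of the robot, y to its left, z up, the work surface at z = 0. Lengths are in m, angles in rad, forces in N, time in s.
With the tool pointing down it reaches from about 0.4 to 0.825 m from the base axis. Payload 7 kg.
Tool frame: the origin (TCP) lies midway between the tips of the shut fingers; the grasp point (between the pads) lies 19 mm behind it; z points along the fingers, y is the line along which they close (so a half turn about z gives the same grasp; the last joint's range is limited). The gripper opens to 88 mm and grips with 3 to 60 N. Pads are 19 mm wide; open, the fingers measure 130 mm over their backs; the gripper's body (78 mm by 193 mm) begins 47 mm behind the grasp point.
Start: joints at [1.489, 0.359, 0.012, 0, -1.224, -0.288], TCP at [0.244, 0.629, 0.188] pointing down, gripper open.
Joint ranges: [-3.07, 3.07], [-1.43, 2.12], [-1.02, 1.25], [-3.03, 1.67], [-3.05, -0], [-3.03, 3.03]. Speed limits (rad/s): [2.39, 2.39, 3.01, 3.14, 3.14, 3.14].

### API

Orientations are given as [roll, pitch, yaw] about the fixed x, y, z axes, in that order (R = Rz(yaw) Ry(pitch) Rx(roll)).
In Python, from station import telemetry, eyes, ticket, recognise, trace gives the robot as it stands. The module is installed in compiled form; this text tells all that it offers.
- The arm moves only by the tool servo_tool, never from a script. Its argument "series" is a list that holds one entry, the list of rows, each a list of 4 numbers: the shift along the tool's x, y, z in mm, then the turn about the tool's z in rad. In form: [[[x, y, z, roll], ...]]. A call has exactly 10 rows; each row shifts and turns the commanded pose from where the row before left it, along the tool's axes as they then stand; what a row does not reach is not made up. A row lasts 1/12 s, in which the tool goes at most 41.7 mm and 7.16 degrees, less where a joint would pass 70% of its speed; a pose out of reach is approached as far as the arm can. A call is refused whole if a number of a shift passes 41.7 or a number of a turn 0.125, either way. A call with a gripper value outside its range is refused whole. "claw" is the gripper's target within -1 to 1 (shut at 1, half-way at 0, fully open at -1), set as the call begins (left out, the last holds). The fingers move at their own pace and stop on an object; "grip_force" is the grip in N (left out, the last holds). Time passes only in rows, so rows that do not move let the fingers close, or fill a call up. It gives the time, the measured TCP pose, the force, the opening and the grip force at its end, in the units of the state.
- telemetry.get_state(): the state, without advancing time (a new reading comes with each control period).
- eyes.grab_frame(name): name is "scene" or "top" or "wrist"; returns the picture (384x512x3 uint8, red, green, blue); there is no depth.
- eyes.calibration(name): a dict with "mtx" (3x3 intrinsics, pixels), "rvec" (rotation vector, rad) and "tvec" (3), from world to camera coordinates, as OpenCV has them. Camera axes: x right, y down, z forward; pixel columns grow to the right and rows downward; lengths in m; the calibration is good to about 2 mm. A picture is of the moment at which its call begins: read the wrist's pose just before it. calibration takes no time and is no camera call; for the wrist camera it gives the pose at the moment of the call.
- ticket.job_done(): hands the job in; it is judged then, once.
Trained networks look in the newest picture that a camera, given by its name, has taken for a name from the list of things; names that differ only in an ending like _2 or _b are one class to them, and where a whole thing is asked for, a point or a joint stands for the part that bears it (a point fixed in the world has none). Each returns a list of dicts, best first, with "conf" (0 to 1); they miss things now and then, are a little off and sometimes report something else, mostly with a low value. They report only what shows in the picture. A call takes as long as a camera call. They do not tell look-alikes from the thing itself.
- recognise(camera, name): "position" ([x, y, z] in m, in world coordinates, good to about 4 mm: the middle of the surface that is visible of it).
- trace(camera, name): "mask" (384x512 bool, what is visible of it).
The state is a dict: "t": time; "q": joint angles; "qd": joint speeds; "joint_efforts": joint torques, N m; "eef_pos": TCP position; "ee_rot": TCP orientation; "force": force on the tool from outside, world axes, zero at the start; "moment": the same for the moment, N m; "width": finger opening in m; "gripper_force": force on a finger pad.
Only numpy, scipy, OpenCV 4.12 (cv2) and the standard library are available. Lean on these libraries where they do the work, as an engineer would, in place of code of your own. Each camera call takes 0.05 s, during which the arm holds its last target. There are 200 camera calls.

## Working session

There is one attempt and no reset: what is moved stays moved. The work goes in short steps, Python scripts to look and compute and a tool call to move; the robot and the scene stay as the last step left them, time stands still between calls to the robot, and variables do not carry over. Pictures are saved under pics/ and viewed, at most 10 in all, crops included, and the job is handed in when it is done.

Besides the shell and the picture viewer there is one more tool, called after "Emit:" by a JSON object that holds its "fn" and its "kwargs". servo_tool: Moves the arm, as the interface text tells. Its arguments: {"type":"object","properties":{"series":{"type":"array"},"claw":{"type":"number"},"grip_force":{"type":"number"}},"required":["series"]}

```bash
mkdir -p pics; cat > h.py <<'E'
import numpy as np, cv2
from station import telemetry, eyes, ticket, recognise, trace
def cal(n):
    c=eyes.calibration(n); return np.array(c["mtx"]),np.array(c["rvec"],float),np.array(c["tvec"],float).reshape(3)
def ray(n,u,v,z):
    K,r,t=cal(n); R=cv2.Rodrigues(r)[0]; o=-R.T@t
    d=R.T@np.linalg.solve(K,[u,v,1]); return o+d*(z-o[2])/d[2]
def proj(n,p):
    K,r,t=cal(n); return cv2.projectPoints(np.array(p,float).reshape(-1,1,3),r,t,K,None)[0].reshape(-1,2)
def save(n,f):
    im=eyes.grab_frame(n); cv2.imwrite(f,cv2.cvtColor(im,cv2.COLOR_RGB2BGR)); return im
def mcent(n,name,z):
    T=trace(n,name); out=[]
    for t in T[:3]:
        m=t["mask"]; v,u=np.nonzero(m)
        if len(u): out.append((round(t["conf"],2),len(u),(round(u.mean()),round(v.mean())),ray(n,u.mean(),v.mean(),z).round(4)))
    return out
E
python3 - <<'E'
from h import *
a=save("top","pics/top.png"); b=save("scene","pics/scene.png")
cv2.imwrite("pics/both.png",cv2.cvtColor(np.vstack([a,b]),cv2.COLOR_RGB2BGR)[:, :])
for n in ["top","scene"]:
    for k in ["station","cassette","knob_grip","red_disc","blue_disc","tin_centre","measure_centre"]:
        print(n,k,[(round(r["conf"],2),np.round(r["position"],4).tolist()) for r in recognise(n,k)[:3]])
s=telemetry.get_state(); print(s)
E
```

```text
top station [(0.94, [0.5439, 0.0353, 0.0716])]
top cassette [(0.97, [0.6841, 0.0411, 0.1375])]
top knob_grip [(0.87, [0.6834, 0.0458, 0.1333])]
top red_disc [(0.94, [0.7079, 0.2265, 0.011]), (0.82, [0.4824, 0.1056, 0.0794]), (0.74, [0.422, 0.2721, 0.012])]
top blue_disc [(0.61, [0.4969, -0.0768, 0.0811]), (0.25, [0.5952, 0.1592, 0.1319])]
top tin_centre [(0.64, [0.6237, -0.0929, 0.102])]
top measure_centre []
scene station [(0.75, [0.5322, 0.0131, 0.0753])]
scene cassette [(0.9, [0.6645, 0.0284, 0.1337])]
scene knob_grip [(0.83, [0.6683, 0.0296, 0.1309]), (0.61, [0.489, -0.0786, 0.0804]), (0.58, [0.4789, 0.1003, 0.0817])]
scene red_disc [(0.83, [0.4765, 0.1036, 0.0809]), (0.81, [0.418, 0.2669, 0.0087]), (0.76, [0.5157, 0.3379, 0.0078])]
scene blue_disc [(0.6, [0.4909, -0.0815, 0.0818])]
scene tin_centre [(0.58, [0.5994, -0.0925, 0.1301])]
scene measure_centre [(0.76, [0.5886, 0.153, 0.113]), (0.72, [0.4903, -0.081, 0.0815])]
{'t': 0.8, 'q': array([ 1.48909971e+00,  3.58542618e-01,  1.19120653e-02, -7.39665539e-06,
       -1.22406828e+00, -2.88104261e-01]), 'qd': array([-8.73573754e-04, -3.21665543e-04,  4.94224431e-04,  5.94422268e-04,
        2.58705365e-04,  1.25826534e-05]), 'joint_efforts': array([ 1.30062625e-03, -5.82282901e+01,  2.93277776e+01,  7.00214714e+00,
        1.24932284e-02, -2.51362212e-05]), 'eef_pos': array([0.24397052, 0.62936356, 0.18840231]), 'ee_rot': array([-3.14150116e+00,  3.43701465e-05, -3.69803390e-01]), 'force': array([-0.38566858,  0.10688056, -0.21287963]), 'moment': array([ 0.04015026,  0.00751887, -0.01401919]), 'gripper_force': 0.0, 'width': 0.08740273060716122}
```

View pics/top.png

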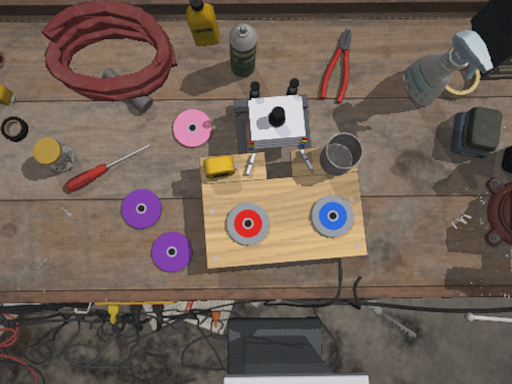

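View pics/scene.png

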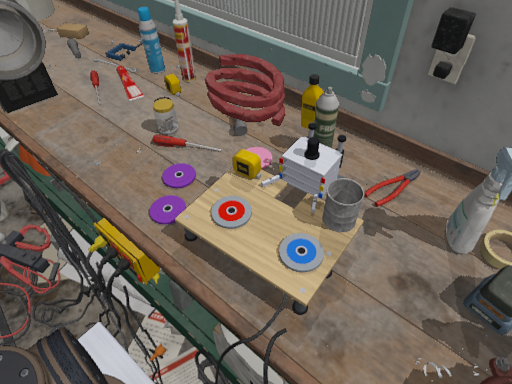

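The two deck discs are red-centred at (248,224) and blue-centred at (333,216). The pink one at (192,128) and the purple ones at (141,209) and (172,252) lie on the bench, so they aren't meant. The knob is at (277,116), the tin at (343,153) and the tape at (219,166). Next I'll measure the station and confirm with an enlarged crop.

```bash
cat > m.py <<'E'
from h import *
from scipy.optimize import least_squares
a=cv2.cvtColor(cv2.imread("pics/top.png"),cv2.COLOR_BGR2RGB); b=cv2.cvtColor(cv2.imread("pics/scene.png"),cv2.COLOR_BGR2RGB)
def col(im,c,box):
    r,g,bl=[im[...,i].astype(int) for i in range(3)]
    m=(r>150)&(g<70)&(bl<80) if c=="r" else (bl>130)&(r<80)
    k=np.zeros_like(m); x0,y0,x1,y1=box; k[y0:y1,x0:x1]=1
    v,u=np.nonzero(m&k); return (u.min()+u.max())/2,(v.min()+v.max())/2,len(u)
for n,im,B in [("top",a,[("r",(220,195,275,250)),("b",(305,190,360,245))]),("scene",b,[("r",(210,190,255,230)),("b",(280,230,325,272))])]:
    for c,box in B:
        u,v,N=col(im,c,box); print(n,c,round(u,1),round(v,1),N,ray(n,u,v,.080).round(4))
def up(im,x0,y0,x1,y1,s): return cv2.resize(im[y0:y1,x0:x1],None,fx=s,fy=s,interpolation=cv2.INTER_CUBIC)
cv2.imwrite("pics/c1.png",cv2.cvtColor(up(a,190,80,375,275,3),cv2.COLOR_RGB2BGR))
cv2.imwrite("pics/c2.png",cv2.cvtColor(up(b,220,120,380,240,5),cv2.COLOR_RGB2BGR))
# station mask quad
t=trace("top","station")
E
python3 m.py
```

```text
top r 247.5 223.0 467 [0.4805 0.1022 0.08  ]
top b 332.5 215.5 472 [ 0.4943 -0.0783  0.08  ]
scene r 231.5 210.5 325 [0.4807 0.1017 0.08  ]
scene b 301.0 250.5 457 [ 0.4949 -0.0776  0.08  ]
```

View pics/c1.png

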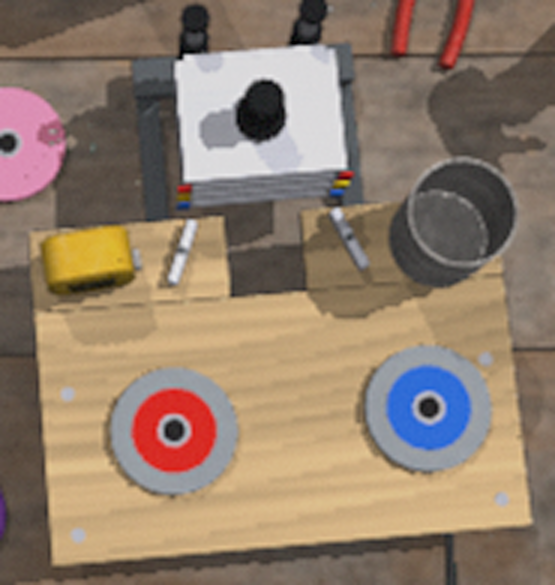

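View pics/c2.png

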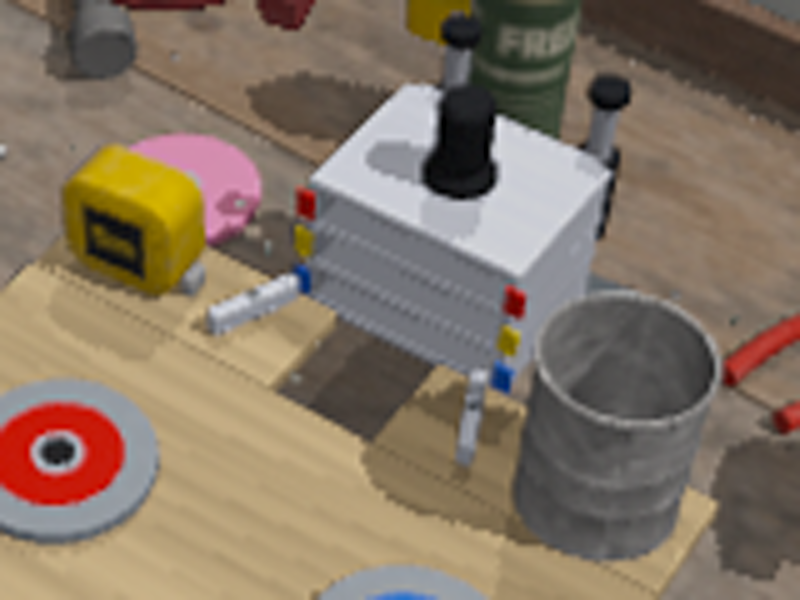

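The crop confirms solid red and blue middles on grey discs, both on the deck. The cassette seems high, with its blue tabs near deck level. I'll fit the station pose and plate height from both pictures.

```bash
cat > fit.py <<'E'
from h import *
from scipy.optimize import least_squares
T=lambda u,v:(190+u/3,80+v/3); S=lambda u,v:(220+u/5,120+v/5)
def pts(p):
    x,y,a,h,L=p; d=.072
    P=[("top",T(53,566),(-.24,.17,d)),("top",T(531,524),(-.24,-.17,d)),("top",T(30,232),(0,.17,d)),("top",T(225,217),(0,.028,d)),("top",T(300,209),(0,-.028,d)),
    ("top",T(229,297),(-.06,.028,d)),("top",T(306,292),(-.06,-.028,d)),
    ("top",T(176,62),(.012+L,.056,h)),("top",T(335,47),(.012+L,-.056,h)),("top",T(347,170),(.012,-.056,h)),("top",T(183,183),(.012,.056,h)),("top",T(265,95),(.054,0,h+.045)),
    ("scene",S(312,180),(.012,.056,h)),("scene",S(520,275),(.012,-.056,h)),("scene",S(610,175),(.012+L,-.056,h)),("scene",S(408,85),(.012+L,.056,h)),("scene",S(467,102),(.054,0,h+.045)),("scene",S(460,180),(.054,0,h+.003)),
    ("scene",S(335,318),(0,.028,d)),("scene",S(716,503),(0,-.17,d)),("scene",S(35,264),(0,.17,d))]
    R=[]
    for n,uv,q in P:
        w=(x+np.cos(a)*q[0]-np.sin(a)*q[1],y+np.sin(a)*q[0]+np.cos(a)*q[1],q[2])
        R+=list(proj(n,w)[0]-uv)
    return np.array(R)
if __name__=="__main__":
    r=least_squares(pts,[.63,.03,.1,.13,.09],loss="soft_l1")
    print(r.x.round(4)); print(pts(r.x).round(1).reshape(-1,2).tolist())
    x,y,a,h,L=r.x; R=np.array([[np.cos(a),np.sin(a)],[-np.sin(a),np.cos(a)]])
    for c in ([.4806,.102],[.4946,-.078]): print((R@(np.array(c)-[x,y])).round(4))
    # z of tabs from scene: on the plane x=.012 front, y=+-.05
    K,rv,t=cal("scene")
    for nm,uv,yy in [("redL",S(306,203),.05),("yelL",S(304,241),.05),("blueL",S(304,279),.05),("redR",S(515,302),-.05),("yelR",S(508,340),-.05),("blueR",S(502,377),-.05),]:
        f=lambda q:(proj("scene",(x+np.cos(a)*.012-np.sin(a)*q[1],y+np.sin(a)*.012+np.cos(a)*q[1],q[0]))[0]-uv)
        print(nm,least_squares(f,[.1,yy]).x.round(4))
E
python3 fit.py
```

```text
[0.6371 0.0356 0.0728 0.1334 0.0864]
[[-0.3, 0.3], [0.7, 0.5], [-0.7, -0.1], [-0.6, -0.4], [0.0, 0.2], [0.6, 0.1], [0.7, -0.4], [-0.7, -0.2], [-0.0, 0.5], [0.2, -0.1], [0.5, -0.0], [0.0, 0.9], [-1.0, 0.1], [-0.3, 0.9], [0.2, -0.4], [-0.5, -0.2], [-0.0, 0.2], [-0.3, -1.4], [0.5, -1.1], [0.7, 0.1], [14.0, -13.6]]
[-0.1513  0.0776]
[-0.1504 -0.103 ]
redL [0.1191 0.056 ]
yelL [0.0942 0.0562]
blueL [0.069  0.0553]
redR [ 0.1193 -0.056 ]
yelR [ 0.0943 -0.0556]
blueR [ 0.0691 -0.0556]
```

The fit residuals are under 1 px (the one outlier is a far-left corner hidden by the tape). Station origin is about (0.637, 0.0356), yaw 0.073, plate top about 0.133. Next I'll check the clearance of the tin, rods and tall items.

```bash
cat >> h.py <<'E'
O=np.array([.6371,.0356]); A=.0728
RS=np.array([[np.cos(A),np.sin(A)],[-np.sin(A),np.cos(A)]])
def st(p): p=np.array(p,float); return np.r_[RS@(p[:2]-O),p[2:]].round(4)
def wd(x,y): return (RS.T@np.array([x,y])+O)
def tri(ut,us):
    from scipy.optimize import least_squares
    return least_squares(lambda p:np.r_[proj("top",p)[0]-ut,proj("scene",p)[0]-us],[.7,0,.1]).x
def tcp():
    s=telemetry.get_state(); p=s["eef_pos"]
    print("t",round(s["t"],2),"st xy mm",(st(p)[:2]*1000).round(1),"z",round(p[2]*1000,1),"yaw",round(s["ee_rot"][2]-A,4),"rot",np.round(s["ee_rot"],4),"F",np.round(RS@s["force"][:2],1),round(s["force"][2],1),"w",round(s["width"]*1000,1))
E
python3 - <<'E'
from h import *
T=lambda u,v:np.array((190+u/3,80+v/3)); S=lambda u,v:np.array((220+u/5,120+v/5))
print("rodL",st(tri(T(195,12),S(461,20)))); print("rodR",st(tri(T(312,3),S(608,82))))
print("tin rim top",st(ray("top",*T(461,204),.163)),"scene",st(ray("scene",*S(629,357),.163)), "tin L/R edges", st(ray("top",*T(404,204),.163)), st(ray("top",*T(516,204),.163)))
print("can",st(tri((243,30),(328,93))))
print("tape",[st(ray("top",*T(u,v),.13)) for u,v in((40,265),(131,230),(133,280))])
tcp(); print(wd(.054,0))
E
```

```text
rodL [0.1205 0.0405 0.1657]
rodR [ 0.1206 -0.0384  0.1646]
tin rim top [-0.0244 -0.124   0.163 ] scene [-0.0286 -0.1253  0.163 ] tin L/R edges [-0.0213 -0.0864  0.163 ] [-0.0275 -0.1603  0.163 ]
can [0.2235 0.0568 0.1921]
tape [array([-0.0359,  0.1588,  0.13  ]), array([-0.0169,  0.0952,  0.13  ]), array([-0.0515,  0.0966,  0.13  ])]
t 0.85 st xy mm [-348.9  620.8] z 188.4 yaw -0.4426 rot [-3.1415  0.     -0.3698] F [ 0.5 -0.1] -0.5 w 87.7
[0.69095697 0.03952773]
```

Emit:
{"fn": "servo_tool", "kwargs": {"series": [[[0,0,-20,-0.111],[0,0,-20,-0.111],[0,0,-20,-0.111],[0,0,-12,-0.11],[23,33,0,0],[23,33,0,0],[23,33,0,0],[23,33,0,0],[23,33,0,0],[23,33,0,0]]], "claw": -0.4}}

```text
t: 1.68
eef_pos: [0.3969, 0.4403, 0.2607]
ee_rot: [-3.141, -0.0, 0.074]
force: [0.9, 0.5, -0.3]
width: 0.0612
gripper_force: 0.0
```

Emit:
{"fn": "servo_tool", "kwargs": {"series": [[[23,33,0,0],[23,33,0,0],[23,33,0,0],[23,33,0,0],[23,33,0,0],[23,33,0,0],[23,33,0,0],[23,33,0,0],[23,33,0,0],[23,33,0,0]]]}}

```text
t: 2.52
eef_pos: [0.6506, 0.1279, 0.2606]
ee_rot: [-3.141, -0.0, 0.073]
force: [0.7, 0.2, 0.8]
width: 0.0609
gripper_force: 0.0
```

```bash
python3 -c "
from h import *
tcp()"
```

```text
t 2.52 st xy mm [20.2 91.1] z 260.6 yaw 0.0005 rot [-3.1414e+00 -4.0000e-04  7.3300e-02] F [0.7 0.2] 0.8 w 60.9
```

Emit:
{"fn": "servo_tool", "kwargs": {"series": [[[11,31,0,0],[11,30,0,0],[12,30,0,0],[0,0,25,0],[0,0,30,0],[0,0,30,0],[0,0,20,0],[0,0,14,0],[0,0,0,0],[0,0,0,0]]]}}

```text
t: 3.35
eef_pos: [0.69, 0.0412, 0.141]
ee_rot: [3.141, 0.001, 0.073]
force: [0.3, 0.3, 0.5]
width: 0.0612
gripper_force: 0.0
```

Emit:
{"fn": "servo_tool", "kwargs": {"series": [[[0,0,0,0],[0,0,0,0],[0,0,0,0],[0,0,0,0],[0,0,0,0],[0,0,0,0],[0,0,0,0],[0,0,0,0],[0,0,0,0],[0,0,0,0]]], "claw": 1, "grip_force": 35}}

```text
t: 4.18
eef_pos: [0.6906, 0.0414, 0.1419]
ee_rot: [3.142, -0.001, 0.073]
force: [-0.8, -1.2, 4.0]
width: 0.0019
gripper_force: 1.9
```

```bash
python3 -c "
from h import *
tcp()"
```

```text
t 4.18 st xy mm [53.8  1.9] z 141.9 yaw 0.0005 rot [ 3.1416e+00 -1.0000e-03  7.3300e-02] F [-0.9 -1.1] 4.0 w 1.9
```

```bash
python3 - <<'E'
from h import *
a=save("scene","pics/s2.png"); b=save("top","pics/t2.png"); w=eyes.grab_frame("wrist")
f=lambda im,x0,y0,x1,y1,s: cv2.resize(im[y0:y1,x0:x1],(400,300),interpolation=cv2.INTER_CUBIC)
o=np.vstack([np.hstack([f(a,220,80,380,200,0),f(b,190,60,350,180,0)]),np.hstack([f(w,0,0,512,384,0),f(a,0,0,512,384,0)])])
cv2.imwrite("pics/v2.png",cv2.cvtColor(o,cv2.COLOR_RGB2BGR)); tcp()
E
```

```text
t 4.33 st xy mm [53.7  2. ] z 141.8 yaw 0.0006 rot [ 3.1416e+00 -9.0000e-04  7.3400e-02] F [ 0.5 -0.1] 4.0 w 0.2
```

View pics/v2.png

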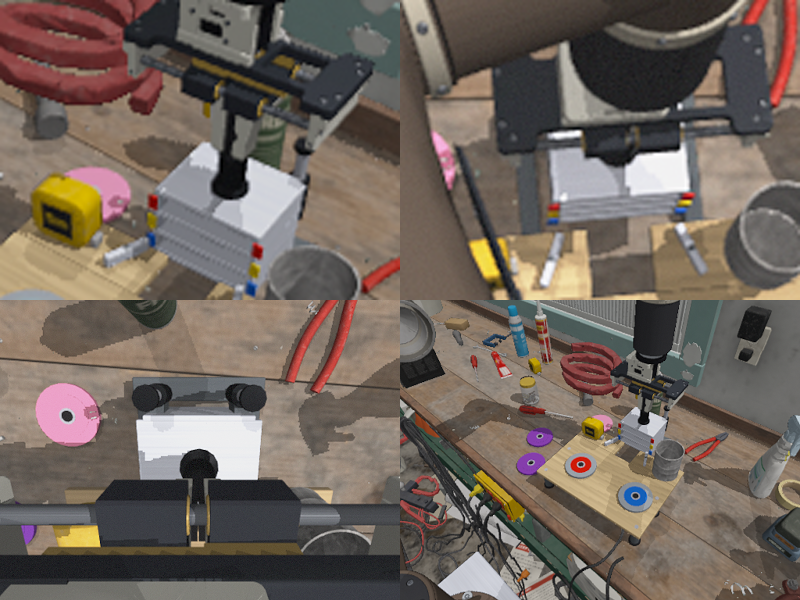

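The fingers shut to 0.2 mm without holding the knob. In the wrist view the knob top at (198,462) looks ahead of the fingers, so I'm enlarging that.

```bash
python3 - <<'E'
from h import *
w=eyes.grab_frame("wrist"); a=eyes.grab_frame("scene")
f=lambda im,x0,y0,x1,y1: cv2.resize(im[y0:y1,x0:x1],(400,400),interpolation=cv2.INTER_CUBIC)
o=np.hstack([f(w,170,170,330,330),f(a,280,100,350,170)])
cv2.imwrite("pics/v3.png",cv2.cvtColor(o,cv2.COLOR_RGB2BGR))
for n,p in [("knobtop",(*wd(.054,0),.178)),("tcp",telemetry.get_state()["eef_pos"]),("grasp",telemetry.get_state()["eef_pos"]+[0,0,.019])]:
    print(n,proj("wrist",p).round(),proj("scene",p).round(1))
K,r,t=cal("wrist"); R=cv2.Rodrigues(r)[0]; print(st(-R.T@t),(R.T@[0,0,1]).round(3))
E
```

```text
knobtop [[256. 242.]] [[313.4 140.7]]
tcp [[253. 220.]] [[311.1 152.6]]
grasp [[253. 230.]] [[311.9 146.3]]
[0.13   0.0018 0.3382] [-0.28 -0.02 -0.96]
```

View pics/v3.png

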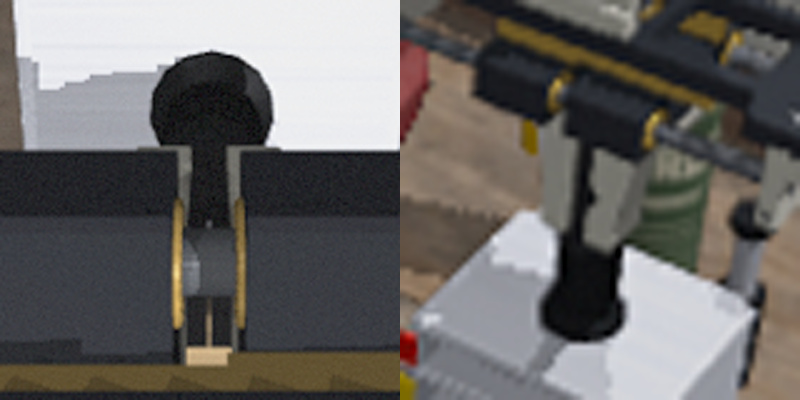

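Emit:
{"fn": "servo_tool", "kwargs": {"series": [[[0,0,2,0],[0,0,2,0],[0,0,2,0],[0,0,2,0],[0,0,0,0],[0,0,0,0],[0,0,0,0],[0,0,0,0],[0,0,0,0],[0,0,0,0]]]}}

```text
t: 5.27
eef_pos: [0.6896, 0.0414, 0.1329]
ee_rot: [-3.142, 0.001, 0.073]
force: [0.8, -0.3, 1.0]
width: 0.0003
gripper_force: 0.1
```

```bash
python3 - <<'E'
from h import *
tcp(); a=eyes.grab_frame("scene"); b=cv2.cvtColor(cv2.imread("pics/s2.png"),cv2.COLOR_BGR2RGB)
print(np.abs(a.astype(int)-b).sum(2)[150:180,275:345].mean())
s=telemetry.get_state(); print(s["width"],s["gripper_force"])
for c in (a,b):
    r,g,bl=[c[...,i].astype(int) for i in range(3)]
    m=(r>150)&(g<70)&(bl<80); v,u=np.nonzero(m[150:190,275:340]); print(len(u),u.mean()+275,v.mean()+150)
E
```

```text
t 5.27 st xy mm [52.8  1.9] z 132.9 yaw 0.0003 rot [-3.1416e+00  1.2000e-03  7.3100e-02] F [ 0.8 -0.4] 1.0 w 0.3
51.00238095238095
0.00045032003515378763 0.03130605909973383
5 314.4 177.2
4 302.25 168.5
```

```bash
python3 - <<'E'
from h import *
a=eyes.grab_frame("scene"); w=eyes.grab_frame("wrist")
f=lambda im,x0,y0,x1,y1: cv2.resize(im[y0:y1,x0:x1],(400,400),interpolation=cv2.INTER_CUBIC)
cv2.imwrite("pics/s4.png",cv2.cvtColor(a,cv2.COLOR_RGB2BGR))
cv2.imwrite("pics/v4.png",cv2.cvtColor(np.hstack([f(a,260,90,370,200),f(w,100,30,456,384)]),cv2.COLOR_RGB2BGR))
E
```

View pics/v4.png

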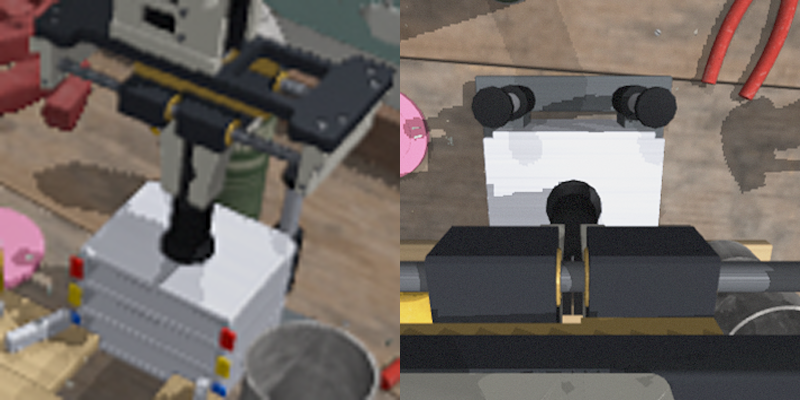

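The blue tabs have dropped below the deck, so the cassette moved down with the tool. A lift will show whether the knob is really held.

Emit:
{"fn": "servo_tool", "kwargs": {"series": [[[0,0,-3,0],[0,0,-3,0],[0,0,-3,0],[0,0,-3,0],[0,0,0,0],[0,0,0,0],[0,0,0,0],[0,0,0,0],[0,0,0,0],[0,0,0,0]]]}}

```text
t: 6.25
eef_pos: [0.6901, 0.0414, 0.1452]
ee_rot: [3.142, 0.0, 0.073]
force: [-0.5, 0.3, -0.5]
width: 0.0005
gripper_force: 0.0
```

```bash
cat >> h.py <<'E'
def jfit(im):
    # cassette plate height from the coloured tabs in a scene picture: match red/yellow/blue tabs
    r,g,b=[im[...,i].astype(int) for i in range(3)]
    M={"r":(r>140)&(g<90)&(b<90),"b":(b>120)&(r<90)&(g<130)}
    best=[]
    for h in np.arange(.080,.155,.0005):
        s=0
        for c,dz in (("r",-.0142),("b",-.0643)):
            for y in (.056,-.056):
                u,v=proj("scene",(*wd(.012,y*.99),h+dz))[0].round().astype(int)
                s+=M[c][v-1:v+2,u-1:u+2].mean()
        best.append((s,h))
    m=max(best)[0]; return m,np.mean([h for s,h in best if s>m-.12])
E
python3 - <<'E'
from h import *
tcp()
for f in ("pics/scene.png","pics/s2.png","pics/s4.png"): print(f,jfit(cv2.cvtColor(cv2.imread(f),cv2.COLOR_BGR2RGB)))
print(jfit(eyes.grab_frame("scene")))
E
```

```text
t 6.25 st xy mm [53.2  1.9] z 145.2 yaw 0.0004 rot [3.1415e+00 3.0000e-04 7.3200e-02] F [-0.5  0.3] -0.5 w 0.5
pics/scene.png (np.float64(1.6666666666666667), np.float64(0.14050000000000007))
pics/s2.png (np.float64(1.8888888888888888), np.float64(0.14000000000000007))
pics/s4.png (np.float64(2.0), np.float64(0.13025000000000006))
(np.float64(1.6666666666666665), np.float64(0.1300000000000001))
```

The lift didn't take, because the shut fingers only rest on the knob. I'll rise, open, and compare the projected TCP with where the tips actually are.

Emit:
{"fn": "servo_tool", "kwargs": {"series": [[[0,0,-20,0],[0,0,-20,0],[0,0,-10,0],[0,0,0,0],[0,0,0,0],[0,0,0,0],[0,0,0,0],[0,0,0,0],[0,0,0,0],[0,0,0,0]]], "claw": -0.4}}

```text
t: 7.13
eef_pos: [0.69, 0.0414, 0.1949]
ee_rot: [3.141, 0.001, 0.073]
force: [-0.4, 0.5, 0.2]
width: 0.0591
gripper_force: 0.0
```

```bash
python3 - <<'E'
from h import *
tcp()
a=save("scene","pics/s5.png"); w=save("wrist","pics/w5.png"); save("top","pics/t5.png"); p=telemetry.get_state()["eef_pos"]
def f(n,im,x0,y0,x1,y1):
    s=400/(x1-x0); o=cv2.resize(im[y0:y1,x0:x1],None,fx=s,fy=s,interpolation=cv2.INTER_CUBIC)
    for q,c in ((p,(255,0,255)),(p+[.002,.031,0],(0,255,0)),(p-[.002,.031,0],(0,255,0))):
        u=proj(n,q)[0]; print(n,u); cv2.circle(o,tuple(int(k) for k in ((u[0]-x0)*s,(u[1]-y0)*s)),4,c,1)
    return o
o=np.hstack([f("scene",a,240,50,400,210),f("wrist",w,0,0,384,384) if 0 else f("wrist",w,64,0,448,384)])
cv2.imwrite("pics/v5.png",cv2.cvtColor(o,cv2.COLOR_RGB2BGR)); print(cal("wrist")[0][0,0])
E
```

```text
t 7.13 st xy mm [53.2  1.9] z 194.9 yaw 0.0004 rot [3.1414e+00 7.0000e-04 7.3200e-02] F [-0.4  0.5] 0.2 w 59.1
scene [313.20712711 134.50102852]
scene [302.29009574 128.5255579 ]
scene [324.54011151 140.7041723 ]
wrist [252.93418382 219.66343763]
wrist [209.17580146 214.00686829]
wrist [296.19852053 225.25614256]
296.8546791970764
```

View pics/v5.png

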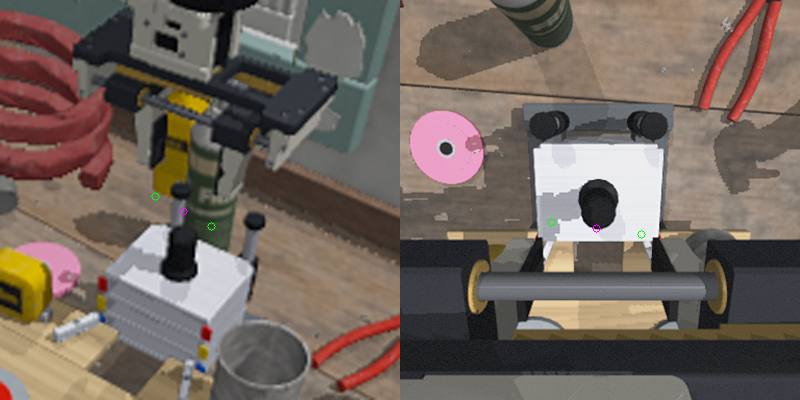

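The tips appear 30 mm or more nearer the camera than the projected TCP, and contact with the knob top came at a reported 0.142 instead of 0.178. I'll check this by touching a free spot of the deck (z = 0.072) with the shut fingers.

Emit:
{"fn": "servo_tool", "kwargs": {"series": [[[-34,2,0,0],[-34,2,0,0],[-34,2,0,0],[-34,3,0,0],[-34,3,0,0],[-33,2,0,0],[0,0,30,0],[0,0,30,0],[0,0,25,0],[0,0,0,0]]], "claw": 1}}

```text
t: 8.12
eef_pos: [0.4853, 0.0117, 0.1065]
ee_rot: [3.141, 0.006, 0.072]
force: [-1.7, 0.4, 0.0]
width: 0.0025
gripper_force: 0.0
```

Emit:
{"fn": "servo_tool", "kwargs": {"series": [[[0,0,6,0],[0,0,6,0],[0,0,6,0],[0,0,6,0],[0,0,3,0],[0,0,2,0],[0,0,2,0],[0,0,0,0],[0,0,0,0],[0,0,0,0]]]}}

```text
t: 8.95
eef_pos: [0.4889, 0.0126, 0.0796]
ee_rot: [-3.142, -0.0, 0.073]
force: [0.2, 1.0, 0.1]
width: 0.0004
gripper_force: 0.0
```

```bash
python3 - <<'E'
from h import *
tcp()
E
```

```text
t 8.95 st xy mm [-149.5  -12.1] z 79.6 yaw 0.0004 rot [-3.1415e+00 -4.0000e-04  7.3200e-02] F [0.2 1. ] 0.1 w 0.4
```

Emit:
{"fn": "servo_tool", "kwargs": {"series": [[[0,0,1,0],[0,0,1,0],[0,0,1,0],[0,0,1,0],[0,0,1,0],[0,0,1,0],[0,0,1,0],[0,0,1,0],[0,0,0.5,0],[0,0,0,0]]]}}

```text
t: 9.78
eef_pos: [0.4887, 0.0126, 0.0707]
ee_rot: [3.142, 0.0, 0.073]
force: [0.1, 0.1, -0.4]
width: 0.0002
gripper_force: 0.0
```

```bash
python3 - <<'E'
from h import *
tcp()
a=save("scene","pics/s6.png")
E
```

```text
t 9.78 st xy mm [-149.7  -12.2] z 70.7 yaw 0.0004 rot [3.1415e+00 2.0000e-04 7.3200e-02] F [0.1 0.1] -0.4 w 0.2
```

Emit:
{"fn": "servo_tool", "kwargs": {"series": [[[0,0,3,0],[0,0,3,0],[0,0,3,0],[0,0,3,0],[0,0,3,0],[0,0,3,0],[0,0,3,0],[0,0,3,0],[0,0,3,0],[0,0,0,0]]]}}

```text
t: 10.67
eef_pos: [0.4883, 0.0125, 0.0432]
ee_rot: [3.141, 0.001, 0.073]
force: [-0.2, -0.4, -0.2]
width: 0.0003
gripper_force: 0.0
```

Emit:
{"fn": "servo_tool", "kwargs": {"series": [[[0,0,1,0],[0,0,1,0],[0,0,1,0],[0,0,1,0],[0,0,1,0],[0,0,1,0],[0,0,1,0],[0,0,1,0],[0,0,1,0],[0,0,0,0]]]}}

```text
t: 11.5
eef_pos: [0.4886, 0.0126, 0.0346]
ee_rot: [3.142, 0.0, 0.073]
force: [-1.0, 0.3, -0.2]
width: 0.0005
gripper_force: 0.0
```

```bash
python3 - <<'E'
from h import *
tcp()
a=save("scene","pics/s7.png")
E
```

```text
t 11.5 st xy mm [-149.8  -12.2] z 34.6 yaw 0.0004 rot [3.1415e+00 3.0000e-04 7.3200e-02] F [-0.9  0.4] -0.2 w 0.5
```

Emit:
{"fn": "servo_tool", "kwargs": {"series": [[[0,0,0.5,0],[0,0,0.5,0],[0,0,0.5,0],[0,0,0.5,0],[0,0,0.5,0],[0,0,0.5,0],[0,0,0.5,0],[0,0,0.5,0],[0,0,0.5,0],[0,0,0,0]]]}}

```text
t: 12.38
eef_pos: [0.489, 0.0126, 0.0339]
ee_rot: [3.141, -0.001, 0.075]
force: [-17.0, 3.2, 42.5]
width: 0.0001
gripper_force: 21.4
```

```bash
python3 - <<'E'
from h import *
tcp()
a=save("scene","pics/s8.png"); b=save("top","pics/t8.png"); p=telemetry.get_state()["eef_pos"]
def f(n,im,x0,y0,x1,y1):
    s=400/(x1-x0); o=cv2.resize(im[y0:y1,x0:x1],None,fx=s,fy=s,interpolation=cv2.INTER_CUBIC)
    for q,c in ((p,(255,0,255)),((*p[:2],.072),(0,255,0)),(p+[0,0,.066],(0,255,255))):
        u=proj(n,q)[0]; cv2.circle(o,tuple(int(k) for k in ((u[0]-x0)*s,(u[1]-y0)*s)),4,c,1)
    return o
o=np.hstack([f("scene",a,180,130,360,290),f("top",b,180,80,380,280)[:355]])
cv2.imwrite("pics/v8.png",cv2.cvtColor(o,cv2.COLOR_RGB2BGR))
E
```

```text
t 12.38 st xy mm [-149.4  -12.1] z 33.9 yaw 0.002 rot [ 3.1412e+00 -1.5000e-03  7.4800e-02] F [-16.7   4.4] 42.5 w 0.1Traceback (most recent call last):
  File "<stdin>", line 9, in <module>
    return _nx.concatenate(arrs, 1, dtype=dtype, casting=casting)
           ~~~~~~~~~~~~~~~^^^^^^^^^^^^^^^^^^^^^^^^^^^^^^^^^^^^^^^
ValueError: all the input array dimensions except for the concatenation axis must match exactly, but along dimension 0, the array at index 0 has size 356 and the array at index 1 has size 355
```

Contact came at a reported 0.0342, so the tips are really 38 mm above the reported z. The knob contact gave 36–38, which agrees. I'll back off at once and check the lateral offset too.

Emit:
{"fn": "servo_tool", "kwargs": {"series": [[[0,0,-3,0],[0,0,-2,0],[0,0,-1,0],[0,0,0,0],[0,0,0,0],[0,0,0,0],[0,0,0,0],[0,0,0,0],[0,0,0,0],[0,0,0,0]]]}}

```text
t: 13.32
eef_pos: [0.4887, 0.0126, 0.0362]
ee_rot: [3.141, 0.0, 0.073]
force: [-0.1, -0.1, 0.5]
width: 0.0004
gripper_force: 0.0
```

```bash
python3 - <<'E'
from h import *
tcp()
a=save("scene","pics/s8.png"); b=save("top","pics/t8.png"); p=telemetry.get_state()["eef_pos"]; z=p[2]+.038
def f(n,im,x0,y0,x1,y1):
    s=400/(x1-x0); o=cv2.resize(im[y0:y1,x0:x1],None,fx=s,fy=s,interpolation=cv2.INTER_CUBIC)
    fx,fy=RS.T@[.0095,.021],RS.T@[.0095,-.021]
    C=[wd(*(st(p)[:2]+d)) for d in ((.0095,.021),(.0095,-.021),(-.0095,-.021),(-.0095,.021))]
    for zz,c in ((z,(255,0,255)),(z+.066,(0,255,255))):
        u=proj(n,[(*k,zz) for k in C]); cv2.polylines(o,[((u-[x0,y0])*s).astype(int)],True,c,1)
    B=[wd(*(st(p)[:2]+d)) for d in ((.039,.0965),(.039,-.0965),(-.039,-.0965),(-.039,.0965))]
    u=proj(n,[(*k,z+.066) for k in B]); cv2.polylines(o,[((u-[x0,y0])*s).astype(int)],True,(0,255,0),1)
    return o[:350]
o=np.hstack([f("scene",a,180,110,380,290),f("top",b,180,80,380,280)])
cv2.imwrite("pics/v8.png",cv2.cvtColor(o,cv2.COLOR_RGB2BGR))
E
```

```text
t 13.32 st xy mm [-149.7  -12.2] z 36.2 yaw 0.0004 rot [3.1415e+00 2.0000e-04 7.3200e-02] F [-0.1 -0.1] 0.5 w 0.4
```

View pics/v8.png

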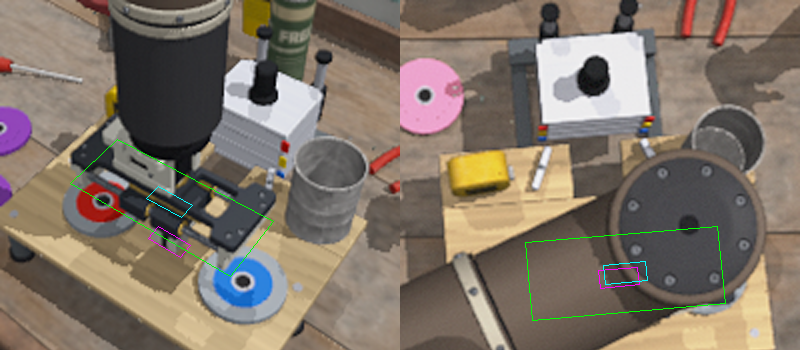

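The tip outline sits where the grey finger meets the deck, so lateral error is small. I'll quantify the offset from the earlier wrist picture against the known plate corners.

```bash
python3 - <<'E'
from h import *
from scipy.optimize import least_squares
p=telemetry.get_state()["eef_pos"]; d0=np.array([.690,.0414,.1949])-p
K,r,t=cal("wrist"); R=cv2.Rodrigues(r)[0]; C=-R.T@t+d0
h=.1254
P=np.array([(*wd(.0984,.056),h),(*wd(.0984,-.056),h),(*wd(.012,.056),h),(*wd(.012,-.056),h),(*wd(.1205,.0405),.166),(*wd(.1206,-.0384),.165)])
U=np.array([(193.6,137),(317.4,139),(201,230),(313.6,230),(64+145*.96,123*.96),(64+247*.96,121*.96)])
def pr(o): return cv2.projectPoints(P,r,-R@(C+o),K,None)[0].reshape(-1,2)
print((pr(np.zeros(3))-U).round(1).tolist())
s=least_squares(lambda o:(pr(o)-U).ravel(),[0,0,0.]); print(s.x.round(4),(pr(s.x)-U).round(1).tolist())
E
```

```text
[[-1.4, 6.6], [0.7, 4.6], [-3.7, 3.3], [-0.9, 3.3], [-2.6, 1.8], [6.3, 3.6]]
[-0.0021 -0.      0.0079] [[0.3, 3.3], [-0.8, 1.3], [-2.3, -1.9], [-2.3, -1.9], [-0.8, -1.4], [4.8, 0.4]]
```

Emit:
{"fn": "servo_tool", "kwargs": {"series": [[[0,0,-41,0],[0,0,-41,0],[0,0,-41,0],[34,-2,0,0],[34,-2,0,0],[34,-2,0,0],[34,-2,0,0],[34,-2,0,0],[34,-2,0,0],[0,0,0,0]]], "claw": -0.4}}

```text
t: 14.25
eef_pos: [0.6956, 0.0398, 0.1568]
ee_rot: [3.14, 0.001, 0.073]
force: [-0.1, -0.3, -0.1]
width: 0.059
gripper_force: 0.0
```

Emit:
{"fn": "servo_tool", "kwargs": {"series": [[[0,0,20,0],[0,0,20,0],[0,0,15,0],[0,0,8,0],[0,0,0,0],[0,0,0,0],[0,0,0,0],[0,0,0,0],[0,0,0,0],[0,0,0,0]]]}}

```text
t: 15.08
eef_pos: [0.6917, 0.0396, 0.0973]
ee_rot: [-3.141, -0.001, 0.073]
force: [-0.3, 0.6, -0.3]
width: 0.0615
gripper_force: 0.0
```

Emit:
{"fn": "servo_tool", "kwargs": {"series": [[[0,0,0,0],[0,0,0,0],[0,0,0,0],[0,0,0,0],[0,0,0,0],[0,0,0,0],[0,0,0,0],[0,0,0,0],[0,0,0,0],[0,0,0,0]]], "claw": 1, "grip_force": 40}}

```text
t: 15.92
eef_pos: [0.6913, 0.0406, 0.0963]
ee_rot: [-3.14, -0.0, 0.074]
force: [-0.2, 5.4, 0.0]
width: 0.0262
gripper_force: 40.0
```

```bash
python3 - <<'E'
from h import *
tcp()
E
```

```text
t 15.92 st xy mm [54.4  1.1] z 96.3 yaw 0.0007 rot [-3.1404e+00 -2.0000e-04  7.3500e-02] F [0.2 5.4] 0.0 w 26.2
```

Emit:
{"fn": "servo_tool", "kwargs": {"series": [[[0,0,4,0],[0,0,4,0],[0,0,4,0],[0,0,4,0],[0,0,4,0],[0,0,4,0],[0,0,4,0],[0,0,2,0],[0,0,0,0],[0,0,0,0]]]}}

```text
t: 16.75
eef_pos: [0.6912, 0.0407, 0.0662]
ee_rot: [-3.14, -0.0, 0.074]
force: [-1.0, 5.3, 1.1]
width: 0.026
gripper_force: 40.0
```

```bash
python3 - <<'E'
from h import *
tcp(); print(jfit(save("scene","pics/s9.png")))
E
```

```text
t 16.75 st xy mm [54.4  1.1] z 66.2 yaw 0.0009 rot [-3.1405e+00 -2.0000e-04  7.3700e-02] F [-0.6  5.4] 1.1 w 26.0
(np.float64(0.5555555555555556), np.float64(0.10000000000000002))
```

Now in small steps down to the bottom stop, to find the joint's zero.

Emit:
{"fn": "servo_tool", "kwargs": {"series": [[[0,0,1,0],[0,0,1,0],[0,0,1,0],[0,0,1,0],[0,0,1,0],[0,0,1,0],[0,0,0,0],[0,0,0,0],[0,0,0,0],[0,0,0,0]]]}}

```text
t: 17.63
eef_pos: [0.6913, 0.0407, 0.0607]
ee_rot: [-3.141, -0.0, 0.074]
force: [-3.4, 5.9, 3.0]
width: 0.0262
gripper_force: 40.0
```

Emit:
{"fn": "servo_tool", "kwargs": {"series": [[[0,0,0.5,0],[0,0,0.5,0],[0,0,0.5,0],[0,0,0.5,0],[0,0,0.5,0],[0,0,0.5,0],[0,0,0,0],[0,0,0,0],[0,0,0,0],[0,0,0,0]]]}}

```text
t: 18.47
eef_pos: [0.6913, 0.0407, 0.0578]
ee_rot: [-3.14, -0.0, 0.074]
force: [-2.3, 5.2, 3.9]
width: 0.0265
gripper_force: 40.0
```

Emit:
{"fn": "servo_tool", "kwargs": {"series": [[[0,0,0.5,0],[0,0,0.5,0],[0,0,0.5,0],[0,0,0.5,0],[0,0,0,0],[0,0,0,0],[0,0,0,0],[0,0,0,0],[0,0,0,0],[0,0,0,0]]]}}

```text
t: 19.3
eef_pos: [0.6914, 0.0406, 0.0576]
ee_rot: [-3.141, -0.001, 0.074]
force: [-7.8, 5.4, 13.2]
width: 0.0262
gripper_force: 40.0
```

Emit:
{"fn": "servo_tool", "kwargs": {"series": [[[0,0,0.5,0],[0,0,0.5,0],[0,0,0.5,0],[0,0,0.5,0],[0,0,0,0],[0,0,0,0],[0,0,0,0],[0,0,0,0],[0,0,0,0],[0,0,0,0]]]}}

```text
t: 20.13
eef_pos: [0.6915, 0.0406, 0.0575]
ee_rot: [-3.141, -0.002, 0.075]
force: [-13.0, 5.8, 24.6]
width: 0.0261
gripper_force: 40.0
```

The bottom stop is at a reported 0.0576, which is j = 0. For red I need +7 mm, a reported 0.0646.

Emit:
{"fn": "servo_tool", "kwargs": {"series": [[[0,0,-2,0],[0,0,-2,0],[0,0,-2,0],[0,0,-2,0],[0,0,-2,0],[0,0,-1,0],[0,0,0,0],[0,0,0,0],[0,0,0,0],[0,0,0,0]]]}}

```text
t: 20.97
eef_pos: [0.6911, 0.0407, 0.062]
ee_rot: [-3.14, 0.001, 0.073]
force: [3.0, 6.3, -11.4]
width: 0.0264
gripper_force: 40.0
```

```bash
python3 - <<'E'
from h import *
tcp()
E
```

```text
t 20.97 st xy mm [54.3  1.1] z 62.0 yaw 0.0002 rot [-3.1403e+00  1.2000e-03  7.3000e-02] F [3.5 6. ] -11.4 w 26.4
```

Emit:
{"fn": "servo_tool", "kwargs": {"series": [[[0,0,-1,0],[0,0,-1,0],[0,0,-0.5,0],[0,0,0,0],[0,0,0,0],[0,0,0,0],[0,0,0,0],[0,0,0,0],[0,0,0,0],[0,0,0,0]]]}}

```text
t: 21.8
eef_pos: [0.6911, 0.0406, 0.0642]
ee_rot: [-3.14, 0.001, 0.073]
force: [4.0, 5.0, -12.7]
width: 0.0264
gripper_force: 40.0
```

Emit:
{"fn": "servo_tool", "kwargs": {"series": [[[0,0,0,0],[0,0,0,0],[0,0,0,0],[0,0,-25,0],[0,0,-35,0],[-20,-15,-5,0],[-33,-24,0,0],[-33,-24,0,0],[-33,-24,0,0],[-33,-24,0,0]]], "claw": -0.4}}

```text
t: 22.63
eef_pos: [0.5303, 0.1391, 0.1323]
ee_rot: [3.142, -0.001, 0.072]
force: [0.9, 0.9, 0.5]
width: 0.0614
gripper_force: 0.0
```

```bash
python3 - <<'E'
from h import *
tcp()
E
```

```text
t 22.63 st xy mm [-99. 111.] z 132.3 yaw -0.0005 rot [ 3.1416e+00 -8.0000e-04  7.2300e-02] F [0.9 0.9] 0.5 w 61.4
```

Emit:
{"fn": "servo_tool", "kwargs": {"series": [[[-26,-21,0,0],[-26,-22,0,0],[0,0,0,0],[0,0,25,0],[0,0,25,0],[0,0,25,0],[0,0,15,0],[0,0,4,0],[0,0,0,0],[0,0,0,0]]], "claw": 1}}

```text
t: 23.47
eef_pos: [0.4774, 0.1783, 0.0388]
ee_rot: [-3.141, -0.001, 0.073]
force: [0.2, 0.4, 0.6]
width: 0.0024
gripper_force: 0.0
```

```bash
python3 - <<'E'
from h import *
tcp()
E
```

```text
t 23.47 st xy mm [-148.9  153.9] z 38.8 yaw 0.0005 rot [-3.1414e+00 -1.0000e-03  7.3300e-02] F [0.2 0.4] 0.6 w 2.4
```

Emit:
{"fn": "servo_tool", "kwargs": {"series": [[[-2,6,0.5,0],[0,12,0,0],[0,12,0,0],[0,12,0,0],[0,12,0,0],[0,12,0,0],[0,10,0,0],[0,6,0,0],[0,4,0,0],[0,1,0,0]]]}}

```text
t: 24.3
eef_pos: [0.4809, 0.0904, 0.0373]
ee_rot: [3.141, 0.0, 0.072]
force: [0.3, 1.2, 2.0]
width: 0.0003
gripper_force: 1.3
```

```bash
cat >> h.py <<'E'
def disc(c,cam="scene"):
    im=eyes.grab_frame(cam); r,g,b=[im[...,i].astype(int) for i in range(3)]
    m=((r>150)&(g<70)&(b<80)) if c=="r" else ((b>130)&(r<90)&(g<150))
    lo=proj(cam,[(*wd(x,y),.08) for x in(-.23,.06) for y in (-.16,.16)]); k=np.zeros_like(m)
    cv2.fillConvexPoly(kk:=np.zeros(m.shape,np.uint8),cv2.convexHull(lo.astype(np.int32)),1)
    n,lab,s,cen=cv2.connectedComponentsWithStats((m&(kk>0)).astype(np.uint8))
    if n<2: print(cam,c,"none");return
    i=1+np.argmax(s[1:,4]); x,y,w,h,A_=s[i]
    print(cam,c,"area",A_,"bbox",x,y,w,h,"st(mm)",(st(ray(cam,x+(w-1)/2,y+(h-1)/2,.08))[:2]*1000).round(1))
E
python3 - <<'E'
from h import *
tcp(); disc("r"); disc("r","top"); disc("b")
E
```

```text
t 24.3 st xy mm [-151.8   66. ] z 37.3 yaw -0.0005 rot [3.1415e+00 2.0000e-04 7.2300e-02] F [0.4 1.2] 2.0 w 0.3
scene r area 290 bbox 244 217 27 20 st(mm) [-153.6    5.1]
top r area 7 bbox 301 142 4 2 st(mm) [ 12.3 -55.6]
scene b area 456 bbox 287 239 29 24 st(mm) [-150.1 -102.6]
```

Emit:
{"fn": "servo_tool", "kwargs": {"series": [[[0,-5,0,0],[0,0,-20,0],[-10,10,-2,0],[-28,23,0,0],[-28,23,0,0],[0,0,0,0],[0,0,11,0],[0,0,10,0],[0,0,1,0],[0,0,0,0]]]}}

```text
t: 25.28
eef_pos: [0.4181, 0.0354, 0.0369]
ee_rot: [3.141, 0.002, 0.074]
force: [0.2, 0.5, -0.1]
width: 0.0005
gripper_force: 0.0
```

```bash
python3 - <<'E'
from h import *
tcp(); disc("r")
E
```

```text
t 25.28 st xy mm [-218.4   15.7] z 36.9 yaw 0.0008 rot [3.1408e+00 1.6000e-03 7.3600e-02] F [0.2 0.5] -0.1 w 0.5
scene r area 39 bbox 250 228 9 8 st(mm) [-167.9    2.4]
```

Emit:
{"fn": "servo_tool", "kwargs": {"series": [[[6,0,0,0],[12,0,0,0],[12,0,0,0],[12,0,0,0],[12,0,0,0],[12,0,0,0],[12,0,0,0],[12,0,0,0],[8,0,0,0],[4,0,0,0]]]}}

```text
t: 26.17
eef_pos: [0.5222, 0.043, 0.037]
ee_rot: [3.141, 0.0, 0.073]
force: [-1.0, -0.1, 2.7]
width: 0.0001
gripper_force: 1.2
```

```bash
python3 - <<'E'
from h import *
tcp(); disc("r"); disc("r","top")
E
```

```text
t 26.17 st xy mm [-114.1   15.7] z 37.0 yaw -0.0001 rot [3.1413e+00 2.0000e-04 7.2700e-02] F [-1.  0.] 2.7 w 0.1
scene r area 37 bbox 275 203 8 7 st(mm) [-79.5   0.2]
top r area 6 bbox 249 146 4 2 st(mm) [12.8 57.4]
```

Emit:
{"fn": "servo_tool", "kwargs": {"series": [[[5,0,1.2,0],[11,0,0,0],[11,0,0,0],[11,0,0,0],[11,0,0,0],[11,0,0,0],[11,0,0,0],[10,0,0,0],[8,0,0,0],[5,0,0,0]]]}}

```text
t: 27.1
eef_pos: [0.6157, 0.05, 0.0359]
ee_rot: [-3.142, -0.0, 0.073]
force: [-0.1, -0.9, 0.3]
width: 0.0006
gripper_force: 0.5
```

```bash
python3 - <<'E'
from h import *
tcp()
E
```

```text
t 27.1 st xy mm [-20.3  16. ] z 35.9 yaw 0.0003 rot [-3.1416e+00 -3.0000e-04  7.3100e-02] F [-0.2 -0.9] 0.3 w 0.6
```

Emit:
{"fn": "servo_tool", "kwargs": {"series": [[[3,0,0,0],[3,0,0,0],[3,0,0,0],[2,0,0,0],[2,0,0,0],[1,0,0,0],[1,0,0,0],[1,0,0,0],[0,0,0,0],[0,0,0,0]]]}}

```text
t: 27.93
eef_pos: [0.6304, 0.0511, 0.0362]
ee_rot: [-3.142, -0.0, 0.073]
force: [0.1, 0.7, -0.5]
width: 0.0003
gripper_force: 0.4
```

Emit:
{"fn": "servo_tool", "kwargs": {"series": [[[0.5,0,0,0],[0.5,0,0,0],[0.5,0,0,0],[0.5,0,0,0],[0.5,0,0,0],[0.5,0,0,0],[0.5,0,0,0],[0,0,0,0],[0,0,0,0],[0,0,0,0]]]}}

```text
t: 28.77
eef_pos: [0.6339, 0.0513, 0.0362]
ee_rot: [-3.142, -0.0, 0.073]
force: [-0.9, -0.0, 1.1]
width: 0.0003
gripper_force: 0.5
```

```bash
python3 - <<'E'
from h import *
tcp()
E
```

```text
t 28.77 st xy mm [-2.  15.9] z 36.2 yaw 0.0005 rot [-3.1416e+00 -2.0000e-04  7.3300e-02] F [-0.9  0.1] 1.1 w 0.3
```

Emit:
{"fn": "servo_tool", "kwargs": {"series": [[[0.5,0,0,0],[0.5,0,0,0],[0.5,0,0,0],[0.5,0,0,0],[0,0,0,0],[0,0,0,0],[0,0,0,0],[0,0,0,0],[0,0,0,0],[0,0,0,0]]]}}

```text
t: 29.6
eef_pos: [0.6348, 0.0513, 0.0359]
ee_rot: [3.141, 0.002, 0.073]
force: [-4.7, -0.1, 2.2]
width: 0.0003
gripper_force: 2.5
```

```bash
python3 - <<'E'
from h import *
tcp(); save("scene","pics/s10.png"); save("wrist","pics/w10.png"); save("top","pics/t10.png")
E
```

```text
t 29.6 st xy mm [-1.1 15.8] z 35.9 yaw 0.0002 rot [3.1414e+00 1.7000e-03 7.3000e-02] F [-4.7  0.2] 2.2 w 0.3
```

Emit:
{"fn": "servo_tool", "kwargs": {"series": [[[0.5,0,0,0],[0.5,0,0,0],[0,0,0,0],[-8,0,0,0],[-18,0,0,0],[0,0,-40,0],[0,0,-40,0],[0,0,-5,0],[0,0,0,0],[0,0,0,0]]]}}

```text
t: 30.58
eef_pos: [0.6116, 0.05, 0.1222]
ee_rot: [-3.141, -0.003, 0.073]
force: [0.3, 0.2, -0.8]
width: 0.0003
gripper_force: 0.0
```

```bash
python3 - <<'E'
from h import *
tcp(); a=save("scene","pics/s11.png"); b=save("top","pics/t11.png"); save("wrist","pics/w11.png")
K=lambda im,x0,y0,x1,y1:cv2.resize(im[y0:y1,x0:x1],(400,300),interpolation=cv2.INTER_CUBIC)
print([ (n,[(round(r["conf"],2),st(r["position"]).tolist()) for r in recognise(n,"red_disc")[:3]]) for n in ("scene","wrist")])
E
```

```text
t 30.58 st xy mm [-24.3  16.2] z 122.2 yaw 0.0004 rot [-3.1405 -0.0033  0.0732] F [0.3 0.2] -0.8 w 0.3
[('scene', [(0.95, [-0.0981, 0.3092, 0.0058]), (0.66, [0.0974, 0.1766, 0.0062]), (0.61, [-0.2036, 0.2478, 0.009])]), ('wrist', [(0.89, [0.089, 0.1849, 0.0083]), (0.78, [-0.1817, 0.2551, 0.0081]), (0.58, [-0.0814, 0.2789, 0.0069])])]
```

Emit:
{"fn": "servo_tool", "kwargs": {"series": [[[20,4,0,0],[30,5,0,0],[28,5,0,0],[0,0,0,0],[0,0,15,0],[0,0,25,0],[0,0,14,0],[0,0,4,0],[0,0,0,0],[0,0,0,0]]], "claw": -0.4}}

```text
t: 31.67
eef_pos: [0.69, 0.0414, 0.0634]
ee_rot: [3.141, -0.0, 0.074]
force: [0.4, -0.4, 0.3]
width: 0.0594
gripper_force: 0.0
```

Emit:
{"fn": "servo_tool", "kwargs": {"series": [[[0,0,0,0],[0,0,0,0],[0,0,0,0],[0,0,0,0],[0,0,0,0],[0,0,0,0],[0,0,0,0],[0,0,0,0],[0,0,-1,0],[0,0,-2,0]]], "claw": 1}}

```text
t: 32.5
eef_pos: [0.6897, 0.0406, 0.0643]
ee_rot: [3.141, 0.001, 0.072]
force: [8.9, -5.3, -15.8]
width: 0.0264
gripper_force: 40.0
```

```bash
python3 - <<'E'
from h import *
tcp()
E
```

```text
t 32.5 st xy mm [52.8  1.2] z 64.3 yaw -0.0004 rot [3.1412e+00 8.0000e-04 7.2400e-02] F [ 8.5 -5.9] -15.8 w 26.4
```

Emit:
{"fn": "servo_tool", "kwargs": {"series": [[[0,0,-5,0],[0,0,-6,0],[0,0,-6,0],[0,0,-6,0],[0,0,-6,0],[0,0,-6,0],[0,0,-5,0],[0,0,-4,0],[0,0,-1,0],[0,0,0,0]]]}}

```text
t: 33.33
eef_pos: [0.6896, 0.0406, 0.1089]
ee_rot: [3.141, 0.002, 0.072]
force: [7.1, -6.7, -11.8]
width: 0.0263
gripper_force: 40.0
```

```bash
python3 - <<'E'
from h import *
tcp(); save("scene","pics/s12.png")
E
```

```text
t 33.33 st xy mm [52.7  1.2] z 108.9 yaw -0.0005 rot [3.1411e+00 1.6000e-03 7.2300e-02] F [ 6.6 -7.2] -11.8 w 26.3
```

Emit:
{"fn": "servo_tool", "kwargs": {"series": [[[0,0,-1,0],[0,0,-0.3,0],[0,0,0,0],[0,0,0,0],[0,0,0,0],[0,0,0,0],[0,0,0,0],[0,0,0,0],[0,0,0,0],[0,0,0,0]]]}}

```text
t: 34.22
eef_pos: [0.6896, 0.0406, 0.1097]
ee_rot: [3.141, 0.002, 0.072]
force: [7.8, -6.1, -14.2]
width: 0.0263
gripper_force: 40.0
```

Emit:
{"fn": "servo_tool", "kwargs": {"series": [[[0,0,0,0],[0,0,0,0],[0,0,0,0],[0,0,-30,0],[0,0,-35,0],[-20,17,-5,0],[-30,27,0,0],[-30,27,0,0],[-30,27,0,0],[-30,27,0,0]]], "claw": -0.4}}

```text
t: 35.05
eef_pos: [0.5578, -0.0941, 0.183]
ee_rot: [-3.141, -0.001, 0.074]
force: [-0.1, -0.4, 0.6]
width: 0.0615
gripper_force: 0.0
```

```bash
python3 - <<'E'
from h import *
tcp(); disc("b")
E
```

```text
t 35.05 st xy mm [ -88.5 -123.5] z 183.0 yaw 0.0013 rot [-3.1412e+00 -1.2000e-03  7.4100e-02] F [-0.1 -0.4] 0.6 w 61.5
scene b area 459 bbox 287 239 29 24 st(mm) [-150.1 -102.6]
```

Emit:
{"fn": "servo_tool", "kwargs": {"series": [[[-31,27,0,0],[-31,27,0,0],[0,0,25,0],[0,0,35,0],[0,0,35,0],[0,0,30,0],[0,0,15,0],[0,0,5,0],[0,0,0,0],[0,0,0,0]]], "claw": 1}}

```text
t: 35.93
eef_pos: [0.5022, -0.1518, 0.0385]
ee_rot: [3.141, -0.001, 0.074]
force: [-0.4, 0.3, -0.2]
width: 0.0026
gripper_force: 0.0
```

```bash
python3 - <<'E'
from h import *
tcp(); disc("b")
E
```

```text
t 35.93 st xy mm [-148.1 -177.1] z 38.5 yaw 0.001 rot [ 3.1413e+00 -1.3000e-03  7.3800e-02] F [-0.4  0.3] -0.2 w 2.6
scene b area 390 bbox 286 239 29 25 st(mm) [-152.3 -101.6]
```

Emit:
{"fn": "servo_tool", "kwargs": {"series": [[[-2,-6,0.5,0],[0,-12,0,0],[0,-14,0,0],[0,-14,0,0],[0,-14,0,0],[0,-14,0,0],[0,-14,0,0],[0,-12,0,0],[0,-8,0,0],[0,-4,0,0]]]}}

```text
t: 36.82
eef_pos: [0.4914, -0.0389, 0.0377]
ee_rot: [-3.141, -0.001, 0.075]
force: [-0.2, -2.1, 1.9]
width: 0.0006
gripper_force: 1.0
```

Emit:
{"fn": "servo_tool", "kwargs": {"series": [[[0,5,0,0],[0,0,-20,0],[-12,-15,-2,0],[-28,-35,0,0],[-28,-33,0,0],[0,0,0,0],[0,0,0,0],[0,0,0,0],[0,0,0,0],[0,0,0,0]]]}}

```text
t: 37.65
eef_pos: [0.4214, 0.0282, 0.0588]
ee_rot: [3.141, 0.0, 0.071]
force: [0.3, -0.4, -0.1]
width: 0.0005
gripper_force: 0.0
```

```bash
python3 - <<'E'
from h import *
tcp(); disc("b"); disc("b","top"); disc("b","wrist")
E
```

```text
t 37.65 st xy mm [-215.7    8.3] z 58.8 yaw -0.0015 rot [3.1414e+00 2.0000e-04 7.1300e-02] F [ 0.3 -0.5] -0.1 w 0.5
scene b area 55 bbox 253 218 13 11 st(mm) [-143.5    7.2]
top b area 208 bbox 273 206 24 20 st(mm) [-142.1   -1.7]
wrist b area 7304 bbox 221 71 104 107 st(mm) [-148.9   -3.1]
```

Emit:
{"fn": "servo_tool", "kwargs": {"series": [[[0,-6.5,0,0],[0,0,10,0],[0,0,9,0],[5,0,2,0],[12,0,0,0],[14,0,0,0],[14,0,0,0],[14,0,0,0],[14,0,0,0],[12,0,0,0]]]}}

```text
t: 38.63
eef_pos: [0.5074, 0.0419, 0.0383]
ee_rot: [3.141, -0.001, 0.073]
force: [-0.3, 0.0, 0.6]
width: 0.0003
gripper_force: 0.3
```

Emit:
{"fn": "servo_tool", "kwargs": {"series": [[[9,0,0,0],[9,0,0,0],[9,0,0,0],[9,0,0,0],[9,0,0,0],[9,0,0,0],[7,0,0,0],[5,0,0,0],[3,0,0,0],[1,0,0,0]]]}}

```text
t: 39.47
eef_pos: [0.5683, 0.0463, 0.0422]
ee_rot: [3.14, 0.01, 0.073]
force: [-45.5, 12.9, 66.5]
width: 0.0005
gripper_force: 34.7
```

```bash
python3 - <<'E'
from h import *
tcp(); disc("b","wrist"); disc("b","scene")
E
```

```text
t 39.47 st xy mm [-67.8  15.6] z 42.2 yaw 0.0006 rot [3.1404 0.0102 0.0734] F [-44.5  16.2] 66.5 w 0.5
wrist b area 5999 bbox 252 151 112 79 st(mm) [-35.1 -14.6]
scene b area 132 bbox 284 193 16 15 st(mm) [-47.5 -13.6]
```

The fingers are jammed on the disc, with 66 N upward. Backing off at once.

Emit:
{"fn": "servo_tool", "kwargs": {"series": [[[-4,0,-2,0],[-6,0,-4,0],[-10,0,0,0],[-15,0,0,0],[-15,0,-15,0],[-15,0,-20,0],[0,0,0,0],[0,0,0,0],[0,0,0,0],[0,0,0,0]]]}}

```text
t: 40.4
eef_pos: [0.5101, 0.0419, 0.0783]
ee_rot: [3.141, 0.001, 0.073]
force: [0.3, -0.1, -0.1]
width: 0.0004
gripper_force: 0.0
```

```bash
python3 - <<'E'
from h import *
tcp(); disc("b","wrist"); disc("b","scene"); disc("b","top")
a=save("scene","pics/s13.png"); b=save("wrist","pics/w13.png"); c=save("top","pics/t13.png")
f=lambda im,x0,y0,x1,y1: cv2.resize(im[y0:y1,x0:x1],(400,300),interpolation=cv2.INTER_CUBIC)
o=np.vstack([np.hstack([f(a,260,120,360,195),f(b,0,0,512,384)]),np.hstack([f(c,200,80,360,200),f(b,140,96,396,288)])])
cv2.imwrite("pics/v13.png",cv2.cvtColor(o,cv2.COLOR_RGB2BGR))
E
```

```text
t 40.4 st xy mm [-126.2   15.5] z 78.3 yaw 0.0001 rot [3.1413e+00 8.0000e-04 7.2900e-02] F [ 0.3 -0.1] -0.1 w 0.4
wrist b area 6356 bbox 252 41 96 102 st(mm) [-40.6 -13.4]
scene b area 53 bbox 295 197 11 12 st(mm) [-42.7 -33.1]
top b none
```

View pics/v13.png

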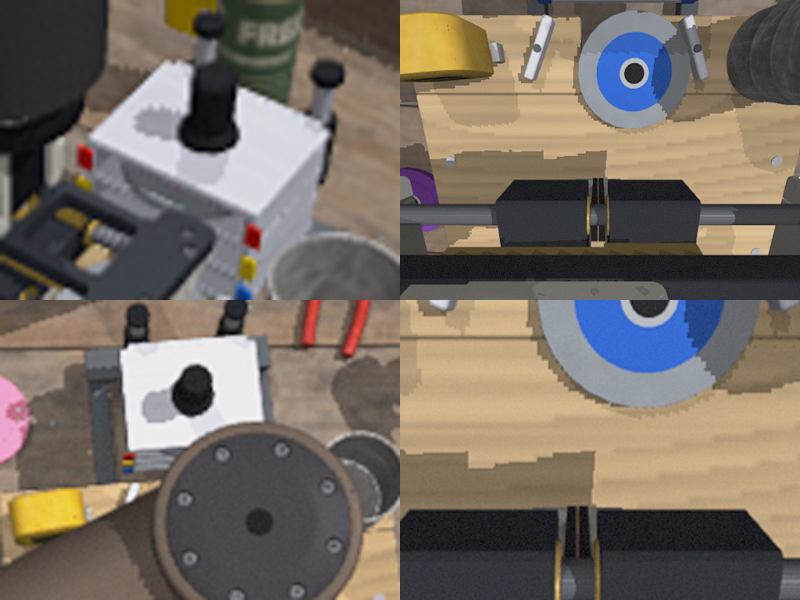

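The wrist view shows the blue disc at (633,72) leaning on the right guide, about 14 mm off centre, because the pushing face only caught it with its corner. The red disc's rim shows inside its slot. I'll open the fingers a little so the right one pushes squarely behind the centre.

Emit:
{"fn": "servo_tool", "kwargs": {"series": [[[0,1.5,10,0],[0,0,20,0],[0,0,8,0],[6,0,2.8,0],[9,0,0,0],[9,0,0,0],[9,0,0,0],[7,0,0,0],[5,0,0,0],[3,0,0,0]]], "claw": 0.5}}

```text
t: 41.53
eef_pos: [0.5544, 0.0437, 0.0382]
ee_rot: [3.141, 0.008, 0.071]
force: [-26.7, 9.6, 23.9]
width: 0.0217
gripper_force: 16.9
```

```bash
python3 - <<'E'
from h import *
tcp(); disc("b","wrist")
E
```

```text
t 41.53 st xy mm [-81.9  14.1] z 38.2 yaw -0.0016 rot [3.1414 0.0083 0.0712] F [-25.9  11.5] 23.9 w 21.7
wrist b area 8699 bbox 238 93 115 116 st(mm) [-26.6  -7.8]
```

Emit:
{"fn": "servo_tool", "kwargs": {"series": [[[-12,0,0,0],[0,0,0.5,0],[2,-2,0,0],[2,-2,0,0],[2,-2,0,0],[3,-1.5,0,0],[3,-1,0,0],[3,-1,0,0],[3,-1,0,0],[0,0,0,0]]]}}

```text
t: 42.42
eef_pos: [0.5601, 0.0548, 0.0372]
ee_rot: [3.141, 0.007, 0.072]
force: [-14.2, 5.1, 11.9]
width: 0.0216
gripper_force: 8.5
```

```bash
python3 - <<'E'
from h import *
tcp(); disc("b","wrist")
E
```

```text
t 42.42 st xy mm [-75.4  24.8] z 37.2 yaw -0.0007 rot [3.141  0.0066 0.0721] F [-13.8   6.1] 11.9 w 21.6
wrist b area 8239 bbox 253 101 116 107 st(mm) [-22.   -5.1]
```

Emit:
{"fn": "servo_tool", "kwargs": {"series": [[[-20,0,0,0],[0,5,0,0],[0,5,0,0],[0,0,0,0],[0,0,0,0],[5,0,0,0],[5,0,0,0],[5,0,0,0],[4,0,0,0],[3,0,0,0]]], "claw": -0.27}}

```text
t: 43.3
eef_pos: [0.5664, 0.0452, 0.0374]
ee_rot: [3.141, 0.001, 0.073]
force: [-1.5, 0.7, 0.4]
width: 0.0555
gripper_force: 0.7
```

```bash
python3 - <<'E'
from h import *
tcp(); disc("b","wrist")
E
```

```text
t 43.3 st xy mm [-69.8  14.7] z 37.4 yaw 0.0002 rot [3.1414e+00 8.0000e-04 7.3000e-02] F [-1.5  0.8] 0.4 w 55.5
wrist b area 7393 bbox 230 112 115 96 st(mm) [-19.2  -3.1]
```

Emit:
{"fn": "servo_tool", "kwargs": {"series": [[[2,0,0,0],[3,0,0,0],[3,0,0,0],[3,0,0,0],[2,0,0,0],[1,0,0,0],[0,0,0,0],[0,0,0,0],[0,0,0,0],[0,0,0,0]]]}}

```text
t: 44.18
eef_pos: [0.5801, 0.0462, 0.0378]
ee_rot: [-3.142, -0.0, 0.073]
force: [0.1, -0.3, 0.5]
width: 0.0559
gripper_force: 0.0
```

```bash
python3 - <<'E'
from h import *
tcp(); disc("b","wrist"); save("wrist","pics/w14.png")
E
```

```text
t 44.18 st xy mm [-56.1  14.7] z 37.8 yaw 0.0005 rot [-3.1415e+00 -3.0000e-04  7.3300e-02] F [ 0.1 -0.3] 0.5 w 55.9
wrist b area 4805 bbox 225 140 115 69 st(mm) [-13.8  -0.7]
```

Emit:
{"fn": "servo_tool", "kwargs": {"series": [[[-10,0,0,0],[-20,0,0,0],[-20,0,-1,0],[-18,0,0,0],[0,0,0,0],[0,0,0,0],[0,0,0,0],[0,0,0,0],[0,0,0,0],[0,0,0,0]]], "claw": 0.5}}

```text
t: 45.12
eef_pos: [0.5125, 0.0412, 0.0385]
ee_rot: [3.141, 0.0, 0.073]
force: [-0.2, -0.7, -0.9]
width: 0.0217
gripper_force: 0.0
```

```bash
python3 - <<'E'
from h import *
tcp(); disc("b","wrist"); disc("b","top")
E
```

```text
t 45.12 st xy mm [-123.8   14.7] z 38.5 yaw 0.0002 rot [3.1415e+00 2.0000e-04 7.3000e-02] F [-0.3 -0.7] -0.9 w 21.7
wrist b area 6386 bbox 221 0 131 76 st(mm) [-16.1  -1. ]
top b area 20 bbox 265 146 5 9 st(mm) [ 2.1 22.6]
```

Emit:
{"fn": "servo_tool", "kwargs": {"series": [[[17,0,0,0],[41.5,0,0,0],[41.5,0,0,0],[0,0,0,0],[0,0,0,0],[0,0,0,0],[0,0,0,0],[-20,0,0,0],[-25,0,0,0],[0,0,0,0]]]}}

```text
t: 46.05
eef_pos: [0.5621, 0.0444, 0.0387]
ee_rot: [-3.141, 0.003, 0.073]
force: [-1.1, -0.7, -0.6]
width: 0.0219
gripper_force: 0.0
```

```bash
python3 - <<'E'
from h import *
tcp(); disc("b","wrist"); w=save("wrist","pics/w15.png"); save("scene","pics/s15.png"); t=save("top","pics/t15.png")
for x in (-.06,-.04,-.02,-.01,0,.006,.012): print(x,[ (proj("wrist",(*wd(x,y),.078))[0].round().astype(int)).tolist() for y in (0,.01)])
u=proj("wrist",(*wd(0,0),.078))[0].round().astype(int)
for y in (0,.012):
  print([w[k[1],k[0]].tolist() if 0<=k[1]<384 else None for k in [proj("wrist",(*wd(x/1000,y),.074))[0].round().astype(int) for x in range(-64,14,4)]])
E
```

```text
t 46.05 st xy mm [-74.2  14.2] z 38.7 yaw -0.0002 rot [-3.1412e+00  2.6000e-03  7.2600e-02] F [-1.2 -0.7] -0.6 w 21.9
wrist b area 30 bbox 387 83 8 6 st(mm) [ 14.9 -53.4]
-0.06 [[279, 230], [261, 230]]
-0.04 [[280, 197], [262, 197]]
-0.02 [[281, 161], [262, 161]]
-0.01 [[281, 142], [262, 142]]
0 [[282, 123], [262, 123]]
0.006 [[282, 111], [263, 111]]
0.012 [[282, 98], [263, 98]]
[[29, 32, 30], [116, 101, 78], [141, 126, 97], [94, 82, 63], [89, 82, 77], [86, 76, 70], [78, 70, 65], [83, 77, 70], [85, 72, 68], [84, 76, 68], [92, 81, 74], [88, 81, 74], [82, 78, 71], [74, 68, 61], [85, 80, 73], [85, 80, 73], [141, 128, 117], [85, 77, 70], [85, 77, 69], [79, 83, 86]]
[[147, 128, 100], [139, 121, 92], [140, 121, 91], [97, 82, 65], [86, 77, 72], [84, 76, 69], [83, 75, 70], [85, 77, 72], [90, 82, 75], [85, 78, 69], [84, 76, 70], [83, 77, 70], [83, 74, 70], [86, 80, 74], [87, 79, 73], [86, 78, 73], [117, 104, 95], [86, 79, 74], [84, 78, 71], [76, 70, 66]]
```

No blue shows on the deck any more, and the notch is clear up to about x = 8 mm. I'll measure how far home the disc is from the rim's position in the wrist image.

```bash
python3 - <<'E'
from h import *
w=cv2.cvtColor(cv2.imread("pics/w15.png"),cv2.COLOR_BGR2RGB).astype(int)
for y in (-40,-30,-22,-15,-8,0,8,15,22,30,40):
    row=[]
    for x in range(-4,24,2):
        u,v=proj("wrist",(*wd(x/1000,y/1000),.073))[0].round().astype(int)
        p=w[v,u]; row.append(f"{p.sum()//3}{'g' if p[0]-p[2]<7 else 'b'}")
    print(y,row)
E
```

```text
-40 ['98b', '133b', '150b', '151b', '142b', '72b', '78b', '71b', '78b', '75b', '74b', '110g', '103g', '123g']
-30 ['157b', '155b', '149b', '152b', '142b', '123b', '122b', '123b', '130b', '128b', '122b', '108g', '82g', '92g']
-22 ['75b', '121b', '118b', '115b', '116b', '121b', '128b', '132b', '131b', '132b', '126b', '92g', '91g', '90g']
-15 ['67b', '69b', '119b', '125b', '129b', '126b', '124b', '118b', '124b', '103b', '156g', '96g', '94g', '97g']
-8 ['73b', '103b', '125b', '124b', '123b', '125b', '126b', '125b', '123b', '138g', '157g', '97g', '96g', '91g']
0 ['79b', '108b', '128b', '111b', '73b', '73b', '77b', '82b', '87g', '152g', '154g', '94g', '96g', '95g']
8 ['80b', '126b', '127b', '75b', '83b', '79b', '78b', '81b', '78g', '123g', '156g', '96g', '99g', '93g']
15 ['81b', '131b', '78b', '81b', '81b', '78b', '75b', '74b', '67b', '63g', '126g', '97g', '97g', '94g']
22 ['105b', '135b', '82b', '82b', '74b', '73b', '76b', '73b', '72b', '76b', '75b', '96g', '99g', '98g']
30 ['156b', '159b', '151b', '154b', '72b', '72b', '75b', '80b', '79b', '73b', '89g', '103g', '79g', '93g']
40 ['166b', '165b', '160b', '100b', '92b', '92b', '86b', '89b', '93b', '83b', '90g', '107g', '99g', '127g']
```

Emit:
{"fn": "servo_tool", "kwargs": {"series": [[[-10,0,-5,0],[0,0,-35,0],[0,0,-40,0],[-10,-30,0,0],[-10,-38,0,0],[-10,-38,0,0],[-10,-38,0,0],[-10,-38,0,0],[-10,-38,0,0],[0,-30,0,0]]]}}

```text
t: 47.08
eef_pos: [0.4771, 0.2916, 0.1193]
ee_rot: [-3.141, -0.0, 0.074]
force: [1.5, 0.0, 0.3]
width: 0.0218
gripper_force: 0.0
```

```bash
python3 - <<'E'
from h import *
tcp(); im=save("scene","pics/s16.png").astype(int); t=save("top","pics/t16.png").astype(int)
for n in ("scene","top"):
    print(n,[(round(r["conf"],2),st(r["position"]).tolist()) for r in recognise(n,"blue_disc")[:3]],[(round(r["conf"],2),st(r["position"]).tolist()) for r in recognise(n,"cassette")[:1]])
print(jfit(im))
def row(n,I,P): return [ "%d,%d"%(I[v,u].sum()//3, I[v,u][0]-I[v,u][2]) for u,v in proj(n,P).round().astype(int)]
for y in (-30,-20,-10,0,10,20,30): # vertical scan of the open front
    print("scene y",y,row("scene",im,[(*wd(.012,y/1000),z/1000) for z in range(58,142,3)]))
for y in (-20,-10,0,10,20): print("top y",y,row("top",t,[(*wd(x/1000,y/1000),.073) for x in range(-8,22,2)]))
E
```

```text
t 47.08 st xy mm [-140.9  267. ] z 119.3 yaw 0.0013 rot [-3.1408e+00 -3.0000e-04  7.4100e-02] F [ 1.5 -0.1] 0.3 w 21.8
scene [(0.48, [0.0139, 0.0003, 0.0727])] [(0.83, [0.032, -0.0093, 0.1425])]
top [(0.39, [0.0167, 0.003, 0.0703])] [(0.78, [0.0519, 0.0022, 0.1392])]
(np.float64(2.0), np.float64(0.14450000000000007))
scene y -30 ['135,59', '117,-13', '122,-10', '123,-9', '99,-9', '99,-9', '77,-7', '82,-8', '79,-9', '105,-8', '124,-8', '135,-9', '121,-8', '122,-9', '122,-9', '122,-8', '123,-8', '119,-9', '120,-9', '130,-9', '125,-9', '118,-9', '92,-7', '81,-7', '88,-8', '90,-9', '121,-10', '174,-8']
scene y -20 ['79,-1', '116,-11', '100,-8', '81,-8', '81,-8', '82,-9', '86,-9', '86,-9', '91,-9', '107,-9', '124,-9', '135,-9', '135,-9', '121,-9', '122,-8', '122,-9', '116,-9', '106,-9', '122,-10', '125,-10', '87,-8', '82,-8', '88,-9', '85,-9', '83,-8', '96,-8', '127,-9', '180,-8']
scene y -10 ['83,4', '106,-11', '106,-11', '85,-9', '89,-9', '87,-8', '87,-9', '85,-8', '90,-9', '108,-8', '108,-8', '126,-9', '135,-9', '121,-9', '122,-9', '122,-8', '122,-8', '116,-7', '99,-7', '80,-8', '92,-9
[... 1235 characters left out ...]
, '123,29', '121,26', '115,26', '119,29', '108,21', '108,21', '81,-1', '83,-7', '100,-6', '125,-6', '123,-6']
top y -10 ['120,26', '120,25', '123,23', '127,24', '123,24', '123,24', '124,24', '115,26', '97,10', '87,-6', '92,-5', '84,-5', '86,-5', '111,-8', '112,-7']
top y 0 ['74,17', '74,17', '75,13', '79,15', '76,16', '74,13', '71,10', '70,2', '88,-5', '90,-8', '90,-6', '90,-6', '88,-5', '93,-8', '128,-8']
top y 10 ['74,17', '72,15', '70,12', '70,13', '67,15', '71,14', '71,13', '71,3', '71,3', '84,-7', '93,-9', '88,-7', '99,-5', '103,-5', '84,-7']
top y 20 ['69,14', '68,14', '66,14', '70,16', '70,16', '72,15', '73,17', '75,18', '70,13', '72,2', '84,-8', '87,-6', '108,-7', '130,-8', '130,-8']
```

Both cameras put the blue rim at x ≈ 7–8 mm (home is 6), on an arc centred on y ≈ 0 and at bottom-slot height. Before handing in I'll confirm that the tin and tape haven't moved, and that the red disc's rim is where it should be.

```bash
python3 - <<'E'
from h import *
a,b=[cv2.imread(f"pics/{f}.png").astype(int) for f in ("top","t16")]
d=np.abs(a-b).sum(2)
print("tin",d[132:175,325:362].mean().round(1),"tape",d[155:180,203:235].mean().round(1))
s,e=[cv2.imread(f"pics/{f}.png").astype(int) for f in ("scene","s16")]
D=np.abs(s-e).sum(2); print("scene tin",D[180:228,325:362].mean().round(1),"tape",D[150:178,234:260].mean().round(1))
w=cv2.cvtColor(cv2.imread("pics/t16.png"),cv2.COLOR_BGR2RGB).astype(int)
for y in (-20,-10,0,10,20): print("red slot top y",y,["%d,%d"%(w[v,u].sum()//3,w[v,u][0]-w[v,u][2]) for u,v in proj("top",[(*wd(x/1000,y/1000),.123) for x in range(-10,18,2)]).round().astype(int)])
E
```

```text
tin 11.6 tape 15.0
scene tin 11.8 tape 10.3
red slot top y -20 ['118,24', '125,24', '125,28', '126,28', '115,24', '116,0', '108,-7', '90,-5', '115,-8', '127,-8', '112,-6', '103,-5', '72,-5', '159,-5']
red slot top y -10 ['121,29', '120,24', '124,24', '116,25', '102,11', '85,-9', '86,-7', '104,-5', '122,-6', '105,-9', '105,-9', '106,-9', '84,-6', '92,-5']
red slot top y 0 ['71,15', '69,15', '69,5', '69,5', '82,-10', '93,-6', '90,-6', '87,-7', '80,-4', '113,-8', '131,-9', '83,-6', '81,-8', '145,-9']
red slot top y 10 ['72,15', '73,14', '68,13', '76,0', '89,-9', '88,-7', '89,-5', '92,-7', '103,-5', '115,-10', '114,-8', '87,-7', '81,-5', '169,-2']
red slot top y 20 ['68,14', '72,14', '74,18', '72,11', '76,-5', '88,-8', '84,-6', '84,-6', '109,-6', '125,-6', '88,-4', '86,-6', '86,-8', '100,-5']
```

```bash
python3 -c "
from station import ticket
print(ticket.job_done())"
```

```text
the job is handed in; nothing more can be done
None
```

The job is handed in with the result not yet known: by my measurements both discs are home, red in the top slot and blue in the bottom, yellow empty and tin and tape unmoved, but red's seating rests mainly on the push force, blue coasted the last stretch after a fast push, and the fingertips took up to 66 N on the way.

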